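# Quarantine the swollen phone batteries

### The job

Three of the phone batteries on the bench have swollen into thick pillows: move them one at a time, the largest first, then the medium, then the smallest, each into the white ceramic tray of its own size rank (largest battery in the largest tray, and so on). Set each one down, never dropping it, the same way up as it lay, in the middle of its tray and lengthwise along it. Leave the two flat, sound batteries where they are.

Things in the scene. Friction and masses are not known exactly. Their poses are not given: they have to be found in the camera images.
- swollen_large_mid (a point): the large swollen phone battery: a puffed-up grey foil pouch 88 mm long (its x axis), 54 mm wide (its y axis), with straight sides 12 mm high and a domed top, 17 mm high in the middle; a narrow black strip runs across one end. It stands steady on its flat underside. The point is its centre, 6 mm above its underside; z up. Lies loose on the bench.
- swollen_medium_mid (a point): the medium swollen phone battery: a puffed-up grey foil pouch 71 mm long (its x axis), 43 mm wide (its y axis), with straight sides 12 mm high and a domed top, 17 mm high in the middle; a narrow black strip runs across one end. It stands steady on its flat underside. The point is its centre, 6 mm above its underside; z up. Lies loose on the bench.
- swollen_small_mid (a point): the small swollen phone battery: a puffed-up grey foil pouch 54 mm long (its x axis), 32 mm wide (its y axis), with straight sides 12 mm high and a domed top, 17 mm high in the middle; a narrow black strip runs across one end. It stands steady on its flat underside. The point is its centre, 6 mm above its underside; z up. Lies loose on the bench.
- tray_large_floor (a point): the large of three fixed white ceramic trays, open, shallow and oblong: 152 mm long outside (its x axis) by 116 mm wide (its y axis), walls 4 mm thick, floor 4 mm thick, rim 10 mm above the bench. The point is the centre of its inner floor, 4 mm above the bench; z up.
- tray_medium_floor (a point): the medium of three fixed white ceramic trays, open, shallow and oblong: 128 mm long outside (its x axis) by 102 mm wide (its y axis), walls 4 mm thick, floor 4 mm thick, rim 10 mm above the bench. The point is the centre of its inner floor, 4 mm above the bench; z up.
- tray_small_floor (a point): the small of three fixed white ceramic trays, open, shallow and oblong: 106 mm long outside (its x axis) by 88 mm wide (its y axis), walls 4 mm thick, floor 4 mm thick, rim 10 mm above the bench. The point is the centre of its inner floor, 4 mm above the bench; z up.
- flat_a: a sound phone battery, flat and sharp-edged: 86 mm long (x axis), 52 mm wide (y axis), only 5 mm thick, same grey foil and black end strip; origin at the centre of its underside, z up. Stays where it lies.
- flat_b: a sound phone battery, flat and sharp-edged: 60 mm long (x axis), 36 mm wide (y axis), only 5 mm thick, same grey foil and black end strip; origin at the centre of its underside, z up. Stays where it lies.
There are look-alikes about, which are no part of the job. Leave any orange look-alike of the part that bears tray_large_floor alone.

How it is judged:
By the outcome, as a careful person would: the job done as asked, in the order asked, and still so for the second after the job is handed in, with the robot touching nothing.
It also fails if it takes over 80 s, if anything falls off the work surface, if the arm or the gripper's body presses on something with over 40 N, if the wrist force passes 120 N, or if a joint passes its speed limit or range.

### The arm

A 6-joint arm with a two-finger parallel gripper is mounted at the origin on the work surface. World frame = base frame: x ahead of the robot, y to its left, z up, the work surface at z = 0. Lengths are in m, angles in rad, forces in N, time in s.
With the tool pointing down it reaches from about 0.375 to 0.9 m from the base axis. Payload 3.1 kg.
Tool frame: the origin (TCP) lies midway between the tips of the shut fingers; the grasp point (between the pads) lies 19 mm behind it; z points along the fingers, y is the direction in which the jaws open and shut (so a half turn about z gives the same grasp; the last joint's range is limited). The gripper opens to 85 mm and grips with 20 to 120 N. Pads are 22 mm wide; open, the fingers measure 114 mm over their backs; the gripper's body (76 mm by 85 mm) begins 54 mm behind the grasp point. The pads swing forward as they close: fully open they stand 13 mm farther back than shut.
Start: joints at [1.052, 0.527, 1.433, -0, 1.181, -0.178], TCP at [0.209, 0.589, 0.231] pointing down, gripper open.
Joint ranges: [-3.08, 3.08], [-0.75, 2.2], [0.22, 2.44], [-1.43, 4.57], [0, 2.65], [-2.85, 2.85]. Speed limits (rad/s): [2.79, 2.79, 3.14, 3.14, 3.14, 3.14].

### API

Orientations are given as a unit quaternion [w, x, y, z].
In Python, from rig import r gives the robot as it stands.
- The arm moves only by the shell command python3 -m creep 'ROWS'. ROWS is a JSON object of lists of equal length, an entry for each row: "hand": the opening, from -1 (shut) to 1 (fully open); "delta_pos": the shift along the tool's x, y, z in m, a list of three; "spin": the turn about the tool's z in rad. A call has 1 to 8 rows; each row is the pose to reach, as a shift and turn from the pose commanded when the call began, along the tool's axes at that moment; what a row does not reach only later rows make up. A row lasts 1/12 s, in which the tool goes at most 41.7 mm and 7.16 degrees, less where a joint would pass 70% of its speed; a pose out of reach is approached as far as the arm can. A call with a gripper value outside its range is refused whole. The fingers move at their own pace and stop on an object; the grip force is fixed at half the most. Time passes only in rows, so rows that repeat a pose let the fingers close. It gives the time, the measured TCP pose, the force and the opening at its end, in the units of the state.
- r.observe(): the state, without advancing time (a new reading comes with each control period).
- r.capture(name): name is "side" or "top" or "wrist"; returns a dict with "image" (420x560x3 uint8, blue, green, red), "z_map" (420x560 float32, m along the optical axis (not along the pixel's ray), 0 where there is no reading), "mtx" (3x3 intrinsics, pixels), "dist" ([k1, k2, p1, p2, k3] as OpenCV has them; the pictures are not rectified), "pose" (4x4, takes a point from camera to world coordinates); the wrist camera has in their place "T_tool_cam" (4x4, takes a point from camera to tool coordinates, whose origin is the TCP and whose axes are the flange's). Camera axes: x right, y down, z forward; pixel columns grow to the right and rows downward; lengths in m; the calibration is good to about 2 mm. A picture is of the moment at which its call begins: read the wrist's pose just before it.
- r.close_job(): hands the job in, once; it reports no verdict.
The state is a dict: "clock": time; "qpos": joint angles; "joint_velocities": joint speeds; "joint_torque": joint torques, N m; "tcp_pos": TCP position; "tcp_rot": TCP orientation; "ft_force": force on the tool from outside, world axes, zero at the start; "wrist_torque": the same for the moment, N m; "opening": finger opening in m.
Only numpy, scipy, OpenCV 4.12 (cv2) and the standard library are available. Lean on these libraries where they do the work, as an engineer would, in place of code of your own. Each camera call takes 0.05 s, during which the arm holds its last target.

## Working session

There is one attempt and no reset: what is moved stays moved. The work goes in short steps, Python scripts to look and compute and a shell command to move; the robot and the scene stay as the last step left them, time stands still between calls to the robot, and variables do not carry over. Pictures are saved under pics/ and viewed, and the job is handed in when it is done.

```bash
ls; mkdir -p pics
python3 - <<'E'
from rig import r
import cv2,numpy as np
s=r.observe();print({k:np.round(v,3).tolist() for k,v in s.items()})
for n in("top","side"):
    c=r.capture(n);cv2.imwrite(f"pics/{n}0.png",c["image"]);np.savez(f"{n}0.npz",**c)
    print(n,c["mtx"],c["dist"],c["pose"])
E
```

```text
pics
{'clock': 0.0, 'qpos': [1.052, 0.528, 1.434, 0.0, 1.181, -0.178], 'joint_velocities': [0.001, 0.001, -0.001, -0.001, 0.001, -0.0], 'joint_torque': [0.0, -44.236, -17.802, -0.0, 0.009, -0.0], 'tcp_pos': [0.209, 0.588, 0.23], 'tcp_rot': [-0.0, 0.17, 0.986, -0.001], 'ft_force': [-0.12, -0.358, -0.939], 'wrist_torque': [0.019, -0.03, -0.035], 'opening': 0.086}
top [[490.58988231   0.         285.71942094]
 [  0.         490.58988231 210.20114664]
 [  0.           0.           1.        ]] [-0.14820986  0.          0.          0.          0.        ] [[-0.01346544 -0.99481141  0.10084117  0.32925757]
 [-0.99982082  0.01473747  0.01187983  0.08541219]
 [-0.01330434 -0.10066314 -0.99483161  1.17199507]
 [ 0.          0.          0.          1.        ]]
side [[394.95844605   0.         274.46879745]
 [  0.         394.95844605 214.18956028]
 [  0.           0.           1.        ]] [-0.10506997  0.          0.          0.          0.        ] [[ 0.81534436 -0.41384791  0.40489934  0.07005676]
 [-0.57884093 -0.59778831  0.55461006 -0.45762057]
 [ 0.01251988 -0.6865705  -0.72695544  0.77895463]
 [ 0.          0.          0.          1.        ]]
```

View pics/top0.png

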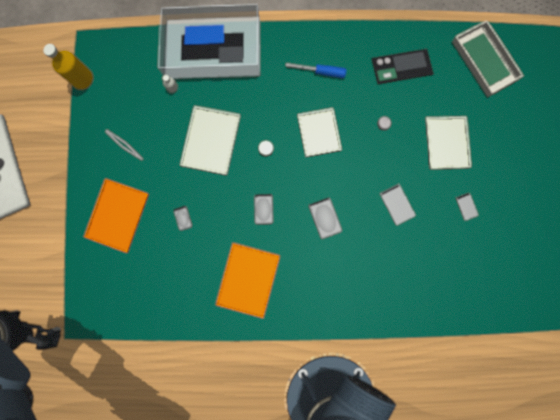

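View pics/side0.png

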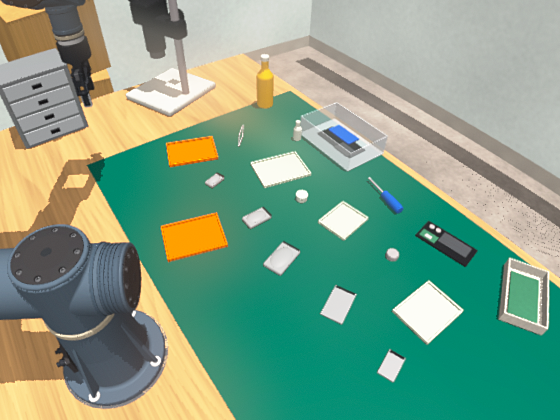

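The top view shows white trays at (210,140), (320,132) and (448,142). Grey batteries are at (183,218), (264,209), (325,218), (398,204) and (467,207). There are two orange tray look-alikes at (116,215) and (248,280). Next I'll measure them and enlarge the crop.

```bash
cat > h.py <<'E'
import cv2,numpy as np
def cast(c,uv,z):
    uv=np.asarray(uv,float).reshape(-1,1,2)
    n=cv2.undistortPoints(uv,c["mtx"],c["dist"]).reshape(-1,2)
    d=np.c_[n,np.ones(len(n))]@c["pose"][:3,:3].T; o=c["pose"][:3,3]
    return o+d*((z-o[2])/d[:,2])[:,None]
def depthpts(c,uv):
    uv=np.asarray(uv,int); z=c["z_map"][uv[:,1],uv[:,0]]
    n=cv2.undistortPoints(uv.reshape(-1,1,2).astype(float),c["mtx"],c["dist"]).reshape(-1,2)
    return (np.c_[n,np.ones(len(n))]*z[:,None])@c["pose"][:3,:3].T+c["pose"][:3,3]
def rect(p):
    (c,(w,h),a)=cv2.minAreaRect((p[:,:2]*1000).astype(np.float32))
    if w<h: w,h,a=h,w,a+90
    return np.round(c,1),round(w,1),round(h,1),round((a+90)%180-90,1)
E
python3 - <<'E'
import cv2,numpy as np
from h import *
c=np.load("top0.npz"); im=c["image"]; hsv=cv2.cvtColor(im,cv2.COLOR_BGR2HSV)
cv2.imwrite("pics/crop0.png",cv2.resize(im[95:245,160:500],None,fx=2.35,fy=2.35,interpolation=cv2.INTER_CUBIC))
green=cv2.inRange(hsv,(60,110,30),(95,255,255)); m=cv2.bitwise_not(green)
for name,z in(("obj",0),):
    n,l,s,cc=cv2.connectedComponentsWithStats(m)
    for i in range(1,n):
        x,y,w,h,A=s[i]
        if not(120<A<6000): continue
        cnt=max(cv2.findContours((l==i).astype(np.uint8),0,1)[0],key=len).reshape(-1,2)
        ys,xs=np.nonzero(l==i); P=depthpts(c,np.c_[xs,ys]); 
        med=np.median(im[l==i],axis=0)
        print(np.round(cc[i]),A,med,"zmax %.3f med %.3f"%(np.percentile(P[:,2],97),np.median(P[:,2])),[rect(cast(c,cnt,zz)) for zz in(.005,.010)])
E
```

```text
[403.  66.] 1374 [63. 66. 56.] zmax 0.010 med 0.005 [(array([ 807.8, -198.2]), 145.0, 68.9, -79.7), (array([ 805.8, -197. ]), 144.4, 68.6, -79.7)]
[321.  69.] 485 [143.  95.  34.] zmax 0.027 med 0.018 [(array([801.8,  20.7]), 154.0, 30.0, 80.2), (array([799.8,  21. ]), 153.4, 29.9, 80.2)]
[210. 140.] 3144 [206. 225. 221.] zmax 0.011 med 0.003 [(array([624.7, 283.1]), 159.2, 123.3, -12.4), (array([623.5, 282.2]), 158.6, 122.8, -12.4)]
[319. 132.] 1730 [216. 230. 227.] zmax 0.011 med 0.003 [(array([639.1,  15.4]), 113.6, 94.1, 9.6), (array([637.8,  15.7]), 113.1, 93.7, 9.6)]
[448. 142.] 2300 [207. 226. 221.] zmax 0.011 med 0.003 [(array([ 611. , -303.3]), 135.2, 109.8, 1.3), (array([ 609.8, -301.6]), 134.6, 109.4, 1.3)]
[384. 123.] 165 [155. 158. 159.] zmax 0.018 med 0.014 [(array([ 660.5, -144.9]), 35.0, 33.0, 89.6), (array([ 659.1, -144. ]), 34.9, 32.9, 89.6)]
[123. 144.] 303 [127. 134. 120.] zmax 0.008 med 0.003 [(array([618.2, 500.6]), 124.8, 19.9, 53.0), (array([617. , 498.9]), 124.3, 19.8, 53.0)]
[266. 148.] 212 [218.  222.5 219.5] zmax 0.023 med 0.018 [(array([600.3, 146.5]), 39
[... 368 characters left out ...]
 [174. 176. 173.] zmax 0.009 med 0.004 [(array([ 450.2, -341.2]), 62.3, 41.7, 19.7), (array([ 449.7, -339.4]), 62.0, 41.5, 19.7)]
[263. 209.] 579 [165. 166. 164.] zmax 0.018 med 0.012 [(array([451.3, 152.5]), 72.3, 45.5, -0.4), (array([450.7, 152.2]), 72.0, 45.3, -0.4)]
[325. 218.] 896 [170. 171. 170.] zmax 0.018 med 0.012 [(array([427.3,   5.6]), 89.9, 58.0, 19.2), (array([426.8,   5.9]), 89.5, 57.8, 19.2)]
[183. 218.] 328 [153. 154. 152.] zmax 0.018 med 0.012 [(array([432. , 348.4]), 55.5, 35.6, 17.1), (array([431.6, 347.3]), 55.3, 35.5, 17.1)]
[247. 280.] 3501 [ 10. 135. 230.] zmax 0.012 med 0.004 [(array([283.2, 192.5]), 159.2, 123.9, -15.7), (array([283.4, 192. ]), 158.5, 123.4, -15.7)]
```

View pics/crop0.png

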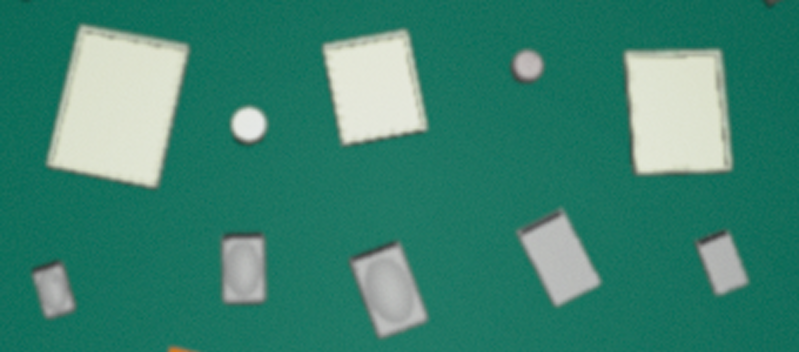

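The candidates are clear in the crop. Only three grey pouches are domed and about 17 mm high:
- **Large:** (325,218), measured 90x58 mm.
- **Medium:** (263,209), measured 72x45 mm.
- **Small:** (183,218), measured 55x35 mm.

The two at (397,204) and (467,207) read only about 5 to 8 mm high, so they are the flats. The white trays rank as follows:
- **Large:** (210,140), 159x123 mm.
- **Medium:** (448,142), 135x110 mm.
- **Small:** (319,132), 114x94 mm.

The orange ones are decoys. Next I'll write a move calculator.

```bash
cat > go.py <<'E'
import sys,numpy as np
from rig import r
from scipy.spatial.transform import Rotation as R
def st():
    s=r.observe(); q=s["tcp_rot"]; M=R.from_quat([q[1],q[2],q[3],q[0]]).as_matrix()
    return s,np.array(s["tcp_pos"]),M
if __name__=="__main__":
    x,y,z,yaw=map(float,sys.argv[1:5])  # mm, deg of tool y axis
    s,p,M=st(); d=M.T@(np.array([x,y,z])/1000-p)
    cur=np.degrees(np.arctan2(M[1,1],M[0,1])); sp=-((yaw-cur+180)%360-180)
    print("t %.2f pos"%s["clock"],np.round(p*1000,1),"yaw %.1f tilt %.4f"%(cur,M[2,2]),"open %.1f"%(s["opening"]*1000),"F",np.round(s["ft_force"],1),"q6 %.2f"%s["qpos"][5])
    print("delta",np.round(d,4).tolist(),"dist %.3f"%np.linalg.norm(d),"spin %.3f"%np.radians(sp))
E
python3 go.py 427 5.7 200 109.2
```

```text
t 0.10 pos [208.5 588.5 230.4] yaw 70.5 tilt -1.0000 open 85.4 F [ 0.1 -0.6 -0.2] q6 -0.18
delta [-0.4007, -0.4762, 0.0312] dist 0.623 spin -0.676
```

```bash
A='"delta_pos":[[-0.4,-0.476,0.031],[-0.4,-0.476,0.031],[-0.4,-0.476,0.031],[-0.4,-0.476,0.031],[-0.4,-0.476,0.031],[-0.4,-0.476,0.031],[-0.4,-0.476,0.031],[-0.4,-0.476,0.031]]'; true
python3 -m creep '{"hand":[0.6,0.6,0.6,0.6,0.6,0.6,0.6,0.6],"delta_pos":[[-0.4,-0.476,0.031],[-0.4,-0.476,0.031],[-0.4,-0.476,0.031],[-0.4,-0.476,0.031],[-0.4,-0.476,0.031],[-0.4,-0.476,0.031],[-0.4,-0.476,0.031],[-0.4,-0.476,0.031]],"spin":[-0.676,-0.676,-0.676,-0.676,-0.676,-0.676,-0.676,-0.676]}'; python3 go.py 427 5.7 200 109.2
```

```text
clock: 0.77
tcp_pos: [0.3226, 0.284, 0.215]
tcp_rot: [-0.0, -0.167, 0.986, -0.0]
ft_force: [-0.1, 0.2, -0.9]
opening: 0.0684
t 0.77 pos [322.6 284.  215. ] yaw 109.3 tilt -1.0000 open 68.4 F [-0.1  0.2 -0.9] q6 -1.45
delta [-0.0067, -0.2971, 0.015] dist 0.298 spin 0.001
```

```bash
python3 -m creep '{"hand":[0.6,0.6,0.6,0.6,0.6,0.6,0.6,0.6],"delta_pos":[[-0.007,-0.297,0.015],[-0.007,-0.297,0.015],[-0.007,-0.297,0.015],[-0.007,-0.297,0.015],[-0.007,-0.297,0.015],[-0.007,-0.297,0.015],[-0.007,-0.297,0.015],[-0.007,-0.297,0.015]],"spin":[0,0,0,0,0,0,0,0]}'; python3 go.py 427 5.7 200 109.2
cat > wr.py <<'E'
import sys,cv2,numpy as np
from go import st
from rig import r
from h import *
def wcap(name):
    s,p,M=st(); c=r.capture("wrist"); T=np.eye(4);T[:3,:3]=M;T[:3,3]=p
    c["pose"]=T@c["T_tool_cam"]; cv2.imwrite(f"pics/{name}.png",c["image"]); return c
if __name__=="__main__":
    c=wcap(sys.argv[1]); im=c["image"]; hsv=cv2.cvtColor(im,cv2.COLOR_BGR2HSV)
    print("cam z %.3f"%c["pose"][2,3])
    m=cv2.bitwise_not(cv2.inRange(hsv,(60,90,20),(95,255,255)))
    n,l,s,cc=cv2.connectedComponentsWithStats(m)
    for i in range(1,n):
        if s[i][4]<500: continue
        mk=(l==i).astype(np.uint8)
        cnt=max(cv2.findContours(mk,0,1)[0],key=len).reshape(-1,2)
        ys,xs=np.nonzero(mk); P=depthpts(c,np.c_[xs,ys])
        print(s[i],"zmax %.4f"%np.percentile(P[:,2],97),"z.005",rect(cast(c,cnt,.005)),"z.012",rect(cast(c,cnt,.012)))
E
python3 wr.py w1
```

```text
clock: 1.43
tcp_pos: [0.4308, 0.0016, 0.2003]
tcp_rot: [0.002, -0.164, 0.986, -0.002]
ft_force: [-0.3, 0.8, -0.6]
opening: 0.0681
t 1.43 pos [430.8   1.6 200.3] yaw 108.9 tilt -1.0000 open 68.1 F [-0.3  0.8 -0.6] q6 -2.15
delta [0.0023, 0.0051, 0.0002] dist 0.006 spin -0.006
cam z 0.342
[  403    18   157   192 16708] zmax 0.0105 z.005 (array([284.3, 192.6]), 156.4, 122.4, -15.8) z.012 (array([285.8, 188.1]), 153.1, 119.9, -15.8)
[  96  127   67   81 3584] zmax 0.0060 z.005 (array([ 460. , -169.8]), 85.9, 53.4, 25.8) z.012 (array([ 457.8, -166.8]), 84.1, 52.3, 25.8)
[ 261  154   49   76 3521] zmax 0.0167 z.005 (array([430.2,   5.4]), 89.1, 54.7, 19.3) z.012 (array([428.7,   4.8]), 87.2, 53.6, 19.3)
[   0  200   49  106 4422] zmax 0.0103 z.005 (array([ 612.2, -275.7]), 136.2, 54.7, 2.7) z.012 (array([ 606.9, -270.4]), 133.4, 53.6, 2.7)
[    0   219   560   201 49743] zmax 0.2938 z.005 (array([616.1,  56.8]), 838.4, 318.7, -70.4) z.012 (array([610.7,  55.2]), 821.0, 312.0, -70.4)
[ 521  262   39   42 1240] zmax 0.0166 z.005 (array([436.2, 348.9]), 58.3, 39.8, 17.4) z.012 (array([434.5, 341.2]), 57.1, 39.0, 17.4)
[329 328  27  31 648] zmax 0.0219 z.005 (array([604.9, 148.9]), 51.1, 35.1, 27.5) z.012 (array([599.7, 145.3]), 50.1, 34.3, 27.5)
```

View pics/w1.png

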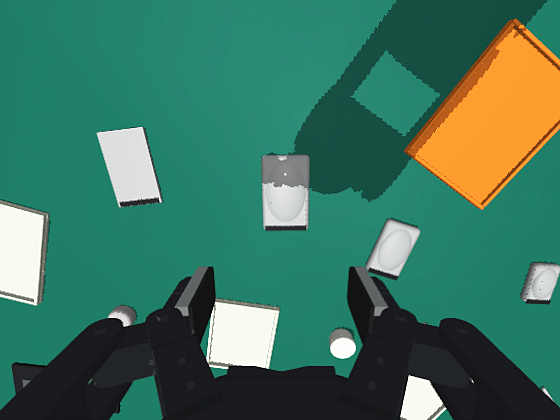

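The wrist view shows the domed large pouch at (285,192), flat_a at (130,167), medium at (394,248) and small at (540,283). The arm was still settling, so I'll look once more and also read the fingertip heights.

```bash
python3 wr.py w2 | sed -n 1,4p; python3 go.py 428 5.5 30 109.2
python3 - <<'E'
from wr import wcap; import numpy as np,cv2
from h import *
c=wcap("w3"); T=c["T_tool_cam"]; print(np.round(T,3).tolist())
c2=dict(c);c2["pose"]=T
ys,xs=np.mgrid[240:420:2,100:460:2];uv=np.c_[xs.ravel(),ys.ravel()]
P=depthpts(c2,uv); z=c["z_map"][uv[:,1],uv[:,0]]
for sgn in(-1,1):
    k=(z>0)&(P[:,2]<.06)&(P[:,2]>-.04)&(abs(P[:,0])<.04)&(sgn*P[:,1]>0)&(abs(P[:,1])<.08)
    Q=P[k]; print(len(Q),"tip z max",np.percentile(Q[:,2],[50,90,99,100]).round(4),"x",np.percentile(Q[Q[:,2]>-.02][:,0],[1,99]).round(4),"y",np.percentile(Q[Q[:,2]>-.02][:,1],[1,50,99]).round(4))
E
```

```text
cam z 0.342
[  401    20   159   191 16789] zmax 0.0105 z.005 (array([284.4, 192.6]), 156.2, 122.6, -15.8) z.012 (array([285.9, 188.1]), 153.0, 120.0, -15.8)
[  94  128   67   81 3592] zmax 0.0061 z.005 (array([ 460. , -169.8]), 85.8, 53.4, 25.7) z.012 (array([ 457.9, -166.7]), 84.0, 52.3, 25.7)
[ 259  155   49   76 3527] zmax 0.0166 z.005 (array([430.4,   5.4]), 89.3, 54.8, 19.4) z.012 (array([428.9,   4.8]), 87.4, 53.6, 19.4)
t 1.53 pos [427.7   5.7 199.9] yaw 108.9 tilt -1.0000 open 68.4 F [-0.3  0.   0.3] q6 -2.15
delta [-0.0003, -0.0004, 0.1699] dist 0.170 spin -0.005
[[0.0, -0.953, -0.304, 0.077], [1.0, 0.0, -0.0, -0.0], [0.001, -0.304, 0.953, -0.142], [0.0, 0.0, 0.0, 1.0]]
431 tip z max [-0.0268 -0.0136 -0.0079 -0.0069] x [-0.0113  0.0113] y [-0.0475 -0.0348 -0.0344]
438 tip z max [-0.0272 -0.0137 -0.0087 -0.0071] x [-0.0102  0.0114] y [0.0333 0.0338 0.0471]
```

```bash
python3 -m creep '{"hand":[0.6,0.6,0.6,0.6,0.6,0.6,0.6,0.6],"delta_pos":[[0,-0.001,0.04],[-0.001,-0.001,0.08],[-0.001,-0.001,0.12],[-0.001,-0.001,0.15],[-0.001,-0.001,0.17],[-0.001,-0.001,0.17],[-0.001,-0.001,0.17],[-0.001,-0.001,0.17]],"spin":[-0.005,-0.005,-0.005,-0.005,-0.005,-0.005,-0.005,-0.005]}'; python3 go.py 428.7 5.4 -1 109.2
python3 - <<'E'
from wr import wcap
wcap("w4")
E
python3 go.py 428.7 5.4 -1 109.2
```

```text
clock: 2.25
tcp_pos: [0.4282, 0.0081, 0.0311]
tcp_rot: [0.0, -0.17, 0.985, -0.0]
ft_force: [0.1, -0.0, 0.3]
opening: 0.0687
t 2.25 pos [428.2   8.1  31.1] yaw 109.6 tilt -1.0000 open 68.7 F [ 0.1 -0.   0.3] q6 -2.16
delta [0.0004, -0.0027, 0.0321] dist 0.032 spin 0.007
t 2.30 pos [428.7   7.7  31.5] yaw 109.6 tilt -1.0000 open 68.3 F [0.3 0.2 0.1] q6 -2.16
delta [0.0009, -0.0021, 0.0325] dist 0.033 spin 0.007
```

View pics/w4.png

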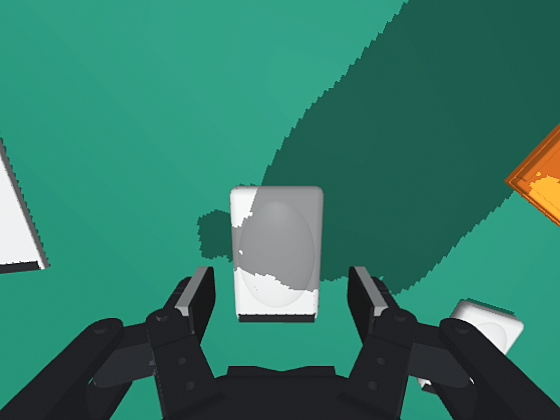

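The pouch at (277,253) sits between the fingers, whose jaws are centred at column 281. I'll go down and grip.

```bash
python3 -m creep '{"hand":[0.6,0.6,0.6,0.6,0.6,0.6],"delta_pos":[[0,-0.002,0.01],[0,-0.002,0.02],[0,-0.002,0.028],[0,-0.002,0.032],[0,-0.002,0.032],[0,-0.002,0.032]],"spin":[0.005,0.005,0.005,0.005,0.005,0.005]}'; python3 go.py 428.7 5.4 -1 109.2
python3 -m creep '{"hand":[0.3,0.1,0,-0.2,-0.2,-0.2],"delta_pos":[[0,0,0],[0,0,0],[0,0,0],[0,0,0],[0,0,0],[0,0,0]],"spin":[0,0,0,0,0,0]}'
```

```text
clock: 2.8
tcp_pos: [0.4291, 0.0051, -0.0014]
tcp_rot: [0.0, -0.167, 0.986, -0.0]
ft_force: [0.1, 0.4, -0.4]
opening: 0.0683
t 2.80 pos [429.1   5.1  -1.4] yaw 109.2 tilt -1.0000 open 68.3 F [ 0.1  0.4 -0.4] q6 -2.16
delta [0.0003, 0.0004, -0.0004] dist 0.001 spin 0.000
clock: 3.3
tcp_pos: [0.4291, 0.0051, -0.0009]
tcp_rot: [0.001, -0.167, 0.986, -0.0]
ft_force: [0.6, 0.3, 6.8]
opening: 0.052
```

```bash
python3 -m creep '{"hand":[-0.5,-0.5,-0.5,-0.5,-0.5,-0.5,-0.5,-0.5],"delta_pos":[[0,0,0],[0,0,0],[0,0,-0.005],[0,0,-0.015],[0,0,-0.035],[0,0,-0.06],[0,0,-0.08],[0,0,-0.08]],"spin":[0,0,0,0,0,0,0,0]}'
python3 - <<'E'
from wr import wcap
wcap("w5")
E
python3 go.py 625 283 80 77.6
```

```text
clock: 3.97
tcp_pos: [0.4306, 0.0048, 0.0813]
tcp_rot: [0.003, -0.167, 0.986, -0.001]
ft_force: [-0.0, -0.7, -0.1]
opening: 0.0521
t 4.02 pos [430.1   4.8  80. ] yaw 109.2 tilt -1.0000 open 52.2 F [0.7 0.4 0.1] q6 -2.16
delta [-0.2756, 0.1985, 0.0006] dist 0.340 spin 0.552
```

View pics/w5.png

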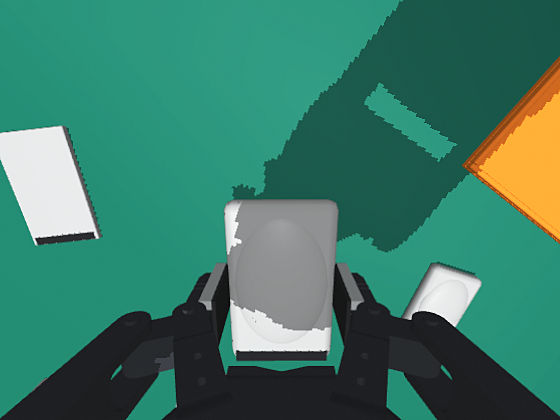

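The pouch is held, spanning rows 200–360. I'll compute its centre in the tool frame.

Run:
```python
import numpy as np
from rig import r
from h import *
c=r.capture("wrist"); c["pose"]=c["T_tool_cam"]
print(cast(c,[[282,200],[281,351],[281,360]],-.013)[:,:2].round(4)); print(cast(c,[[281,360]],-.001)[:,:2].round(4))
```

```text
[[ 0.0447  0.0002]
 [-0.0381 -0.0002]
 [-0.044  -0.0002]]
[[-0.0553 -0.0002]]
```

```bash
python3 -m creep '{"hand":[-0.5,-0.5,-0.5,-0.5,-0.5,-0.5,-0.5,-0.5],"delta_pos":[[-0.02,0.014,0],[-0.05,0.036,0],[-0.08,0.058,0],[-0.11,0.079,0],[-0.14,0.1,0],[-0.17,0.122,0],[-0.2,0.144,0],[-0.22,0.158,0]],"spin":[0.06,0.12,0.18,0.25,0.32,0.4,0.48,0.55]}'; python3 go.py 625 283 80 77.6
```

```text
clock: 4.73
tcp_pos: [0.5858, 0.2296, 0.0765]
tcp_rot: [-0.0, 0.108, 0.994, 0.0]
ft_force: [-0.1, 0.4, -0.3]
opening: 0.0523
t 4.73 pos [585.8 229.6  76.5] yaw 77.6 tilt -1.0000 open 52.3 F [-0.1  0.4 -0.3] q6 -1.16
delta [-0.0268, 0.0606, -0.0034] dist 0.066 spin -0.001
```

```bash
python3 -m creep '{"hand":[-0.5,-0.5,-0.5,-0.5,-0.5,-0.5,-0.5],"delta_pos":[[-0.008,0.018,-0.003],[-0.016,0.036,-0.003],[-0.024,0.054,-0.003],[-0.028,0.06,-0.003],[-0.028,0.06,-0.003],[-0.028,0.06,-0.003],[-0.028,0.06,-0.003]],"spin":[0,0,0,0,0,0,0]}'; python3 go.py 626.5 283 80 77.6
python3 - <<'E'
from wr import wcap
import numpy as np
c=wcap("w6"); np.savez("w6.npz",**c)
E
python3 go.py 626.5 283 80 77.6
```

```text
clock: 5.32
tcp_pos: [0.6233, 0.2781, 0.0801]
tcp_rot: [-0.002, 0.107, 0.994, -0.001]
ft_force: [-0.5, -0.3, -0.2]
opening: 0.052
t 5.32 pos [623.3 278.1  80.1] yaw 77.7 tilt -1.0000 open 52.0 F [-0.5 -0.3 -0.2] q6 -1.10
delta [-0.002, 0.0055, 0.0001] dist 0.006 spin 0.001
t 5.37 pos [623.6 278.1  80.4] yaw 77.6 tilt -1.0000 open 52.4 F [ 0.2  0.7 -0.2] q6 -1.10
delta [-0.0018, 0.0054, 0.0004] dist 0.006 spin 0.001
```

View pics/w6.png

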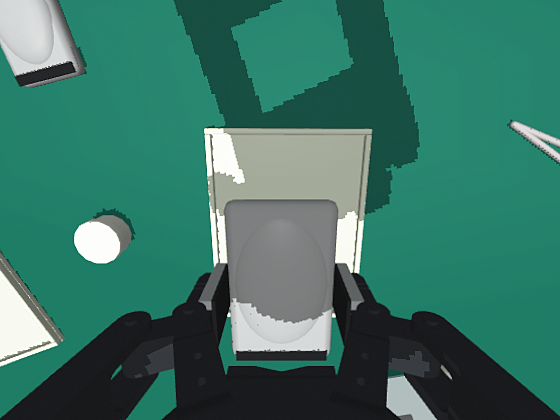

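The tray's near-base end edge runs from (206,129) to (371,129), and its sides run down to (213,262) and (361,262). I'll find the centre from those corners.

Run:
```python
import numpy as np
from h import *
c=np.load("w6.npz")
P=cast(c,[[206,129],[371,129]],.010)[:,:2]*1000; print(P.round(1))
d=P[1]-P[0]; print("width",np.linalg.norm(d)); d/=np.linalg.norm(d); n=np.array([-d[1],d[0]]); n*=np.sign(n[0])
print("yaw long",np.degrees(np.arctan2(n[1],n[0])),"centre",P.mean(0)+76*n)
S=cast(c,[[213,262],[361,262]],.010)[:,:2]*1000; print("side width",np.linalg.norm(S[1]-S[0]), "mid offset lateral",(S.mean(0)-P.mean(0))@d)
```

```text
[[540.4 243.4]
 [564.5 353.8]]
width 113.0210195233568
yaw long -12.328793180608555 centre [626.7301821  282.38516867]
side width 116.548543633457 mid offset lateral -0.3830809217529234
```

This agrees with the bias-corrected top view: (626.6, 282.6), long axis -12.3°.

```bash
python3 -m creep '{"hand":[-0.5,-0.5,-0.5,-0.5,-0.5,-0.5,-0.5,-0.5],"delta_pos":[[-0.002,0.005,0],[-0.002,0.005,0.01],[-0.002,0.005,0.03],[-0.002,0.005,0.05],[-0.002,0.005,0.06],[-0.002,0.005,0.06],[-0.002,0.005,0.06],[-0.002,0.005,0.06]],"spin":[0,0,0,0,0,0,0,0]}'; python3 go.py 626.6 282.6 3.3 77.6
```

```text
clock: 6.03
tcp_pos: [0.6286, 0.2839, 0.0219]
tcp_rot: [0.001, 0.107, 0.994, 0.0]
ft_force: [0.0, -0.4, -0.6]
opening: 0.0522
t 6.03 pos [628.6 283.9  21.9] yaw 77.7 tilt -1.0000 open 52.2 F [ 0.  -0.4 -0.6] q6 -1.09
delta [0.0017, -0.0017, 0.0186] dist 0.019 spin 0.002
```

```bash
python3 -m creep '{"hand":[-0.5,-0.5,-0.5,-0.5,-0.5,-0.5,-0.5,-0.5],"delta_pos":[[0.001,-0.001,0.004],[0.001,-0.001,0.008],[0.001,-0.001,0.012],[0.001,-0.001,0.014],[0.001,-0.001,0.016],[0.001,-0.001,0.017],[0.001,-0.001,0.018],[0.001,-0.001,0.018]],"spin":[0,0,0,0,0,0,0,0]}'; python3 go.py 626.6 282.6 3.0 77.6
```

```text
clock: 6.7
tcp_pos: [0.6267, 0.283, 0.0033]
tcp_rot: [0.0, 0.107, 0.994, 0.0]
ft_force: [0.0, 0.5, 0.7]
opening: 0.0522
t 6.70 pos [626.7 283.    3.3] yaw 77.7 tilt -1.0000 open 52.2 F [0.  0.5 0.7] q6 -1.09
delta [0.0, -0.0005, 0.0003] dist 0.001 spin 0.002
```

```bash
python3 -m creep '{"hand":[-0.5,-0.5,-0.5],"delta_pos":[[0,-0.0005,0.0005],[0,-0.0005,0.001],[0,-0.0005,0.001]],"spin":[0,0,0]}'
```

```text
clock: 6.95
tcp_pos: [0.6269, 0.283, 0.0032]
tcp_rot: [0.0, 0.107, 0.994, 0.0]
ft_force: [-1.9, 0.6, 4.5]
opening: 0.0525
```

Contact: 4.5 N upward. I'll open slowly and only part-way, then lift.

```bash
python3 -m creep '{"hand":[0.3,0.4,0.5,0.55,0.55,0.55,0.55],"delta_pos":[[0,0,0],[0,0,0],[0,0,0],[0,0,0],[0,0,0],[0,0,-0.01],[0,0,-0.02]],"spin":[0,0,0,0,0,0,0]}'
python3 -m creep '{"hand":[0.55,0.55,0.55,0.55,0.55,0.55],"delta_pos":[[0,0,-0.03],[0,0,-0.07],[0,0,-0.1],[0,0,-0.13],[0,0,-0.13],[0,0,-0.13]],"spin":[0,0,0,0,0,0]}'
python3 - <<'E'
from wr import wcap
wcap("w7")
E
python3 go.py 452 152.5 150 89.6
```

```text
clock: 7.53
tcp_pos: [0.6259, 0.2823, 0.022]
tcp_rot: [-0.001, 0.107, 0.994, -0.0]
ft_force: [-0.7, -0.4, -0.1]
opening: 0.0661
clock: 8.03
tcp_pos: [0.6285, 0.2831, 0.1564]
tcp_rot: [0.003, 0.107, 0.994, 0.001]
ft_force: [-0.1, -0.7, -0.5]
opening: 0.0661
t 8.08 pos [626.9 282.6 154. ] yaw 77.7 tilt -1.0000 open 65.8 F [-0.9  0.5 -0.2] q6 -1.09
delta [0.1432, -0.1644, 0.0035] dist 0.218 spin -0.208
```

View pics/w7.png

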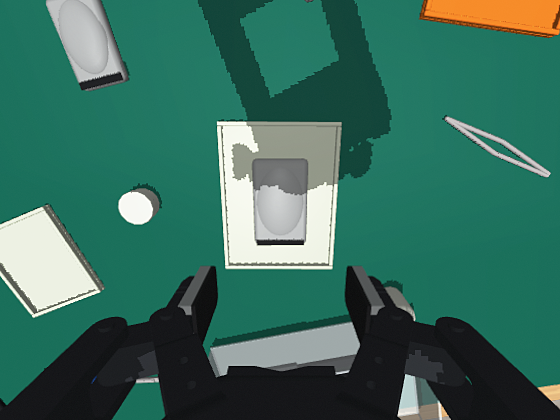

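The large pouch lies in the tray: tray corners are (218,122), (341,122), (332,269) and (226,269), and the battery spans (253–307, 158–244). I'll check the offset numerically.

```bash
cat > chk.py <<'E'
import sys,cv2,numpy as np
from wr import wcap
from h import *
c=wcap(sys.argv[1]); im=c["image"]; hsv=cv2.cvtColor(im,cv2.COLOR_BGR2HSV)
m=cv2.bitwise_not(cv2.inRange(hsv,(60,90,20),(95,255,255)))
n,l,s,cc=cv2.connectedComponentsWithStats(m)
u,v=int(sys.argv[2]),int(sys.argv[3]); i=l[v,u]
cnt=max(cv2.findContours((l==i).astype(np.uint8),0,1)[0],key=len).reshape(-1,2)
t=rect(cast(c,cnt,.007)); print("tray",s[i],t)
ys,xs=np.nonzero(l==i); P=depthpts(c,np.c_[xs,ys]); k=(P[:,2]>.0125)&(P[:,2]<.03)
b=rect(P[k]); print("batt by depth>12.5mm",k.sum(),b,"zmax %.4f"%P[k][:,2].max())
a=np.radians(t[3]); d=b[0]-t[0]; print("offset along/across",d@[np.cos(a),np.sin(a)],d@[-np.sin(a),np.cos(a)])
E
python3 chk.py w8 280 200
```

```text
tray [  218   123   126   149 17352] (array([626.4, 281.8]), 153.0, 117.4, -12.5)
batt by depth>12.5mm 4558 (array([627.4, 282.2]), 87.3, 53.2, -12.2) zmax 0.0220
offset along/across 0.8897201615446971 0.606958016786054
```

It is centred within 1 mm and 0.3°. Next is the medium.

```bash
python3 -m creep '{"hand":[0.35,0.35,0.35,0.35,0.35,0.35,0.35,0.35],"delta_pos":[[0.025,-0.028,0],[0.05,-0.057,0],[0.075,-0.086,0],[0.1,-0.115,0],[0.125,-0.145,0],[0.142,-0.164,0],[0.142,-0.164,0],[0.142,-0.164,0]],"spin":[-0.1,-0.2,-0.208,-0.208,-0.208,-0.208,-0.208,-0.208]}'
python3 -m creep '{"hand":[0.35,0.35],"delta_pos":[[0,0,0],[0,0,0]],"spin":[0,0]}'
python3 wr.py w9; python3 go.py 453 152.3 30 89.6
```

```text
clock: 8.8
tcp_pos: [0.4508, 0.1519, 0.1512]
tcp_rot: [-0.002, 0.004, 1.0, -0.0]
ft_force: [0.3, 0.8, 0.2]
opening: 0.0574
clock: 8.97
tcp_pos: [0.4543, 0.153, 0.1519]
tcp_rot: [0.0, 0.003, 1.0, 0.0]
ft_force: [0.1, 1.1, 0.4]
opening: 0.0577
cam z 0.294
[  237     0   167   120 14520] zmax 0.0107 z.005 (array([312.3, 184. ]), 118.4, 97.3, 74.1) z.012 (array([313.8, 183.3]), 115.6, 94.9, 74.1)
[ 459  154   43   60 2012] zmax 0.0166 z.005 (array([436.1, 348.7]), 56.6, 35.2, 16.9) z.012 (array([434.6, 343.9]), 55.2, 34.3, 16.9)
[ 258  168   45   71 3007] zmax 0.0166 z.005 (array([454.9, 152.2]), 73.0, 43.5, 0.4) z.012 (array([453. , 152.3]), 71.3, 42.5, 0.4)
[    0   264   560   156 45453] zmax 0.2457 z.005 (array([632.4, 149.9]), 716.4, 222.1, 89.6) z.012 (array([626.2, 150. ]), 699.1, 216.7, 89.6)
[260 312  30  36 882] zmax 0.0218 z.005 (array([605.9, 144.4]), 48.4, 34.0, -0.4) z.012 (array([600.3, 144.6]), 47.2, 33.2, -0.4)
t 9.02 pos [454.2 153.1 151.9] yaw 89.6 tilt -1.0000 open 57.6 F [0.4 0.7 0.1] q6 -1.47
delta [0.0013, -0.0008, 0.1219] dist 0.122 spin 0.001
```

View pics/w9.png

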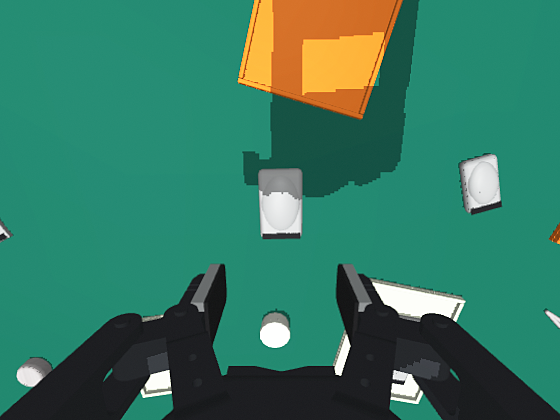

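The medium pouch is centred at (280,203) in this view, world (454,152), size 73x43 mm. The white cap at (275,330) is 22 mm high, at x≈600, and clear of the fingers. I'll descend.

```bash
python3 -m creep '{"hand":[0.35,0.35,0.35,0.35,0.35,0.35,0.35,0.35],"delta_pos":[[0,-0.001,0.03],[0,-0.001,0.07],[0,-0.001,0.1],[0,-0.001,0.12],[0,-0.001,0.122],[0,-0.001,0.122],[0,-0.001,0.122],[0,-0.001,0.122]],"spin":[0,0,0,0,0,0,0,0]}'; python3 go.py 454 152.3 -0.5 89.9
```

```text
clock: 9.68
tcp_pos: [0.4542, 0.1519, 0.0313]
tcp_rot: [0.001, 0.003, 1.0, 0.0]
ft_force: [-0.6, 0.1, 0.1]
opening: 0.0576
t 9.68 pos [454.2 151.9  31.3] yaw 89.6 tilt -1.0000 open 57.6 F [-0.6  0.1  0.1] q6 -1.48
delta [0.0002, 0.0004, 0.0318] dist 0.032 spin -0.005
```

```bash
python3 -m creep '{"hand":[0.35,0.35,0.35,0.35,0.35,0.35],"delta_pos":[[0,0,0.01],[0,0,0.02],[0,0,0.028],[0,0,0.031],[0,0,0.031],[0,0,0.031]],"spin":[-0.005,-0.005,-0.005,-0.005,-0.005,-0.005]}'
python3 -m creep '{"hand":[0.15,0,-0.2,-0.5,-0.6,-0.6,-0.6],"delta_pos":[[0,0,0],[0,0,0],[0,0,0],[0,0,0],[0,0,0],[0,0,0],[0,0,0]],"spin":[0,0,0,0,0,0,0]}'
```

```text
clock: 10.18
tcp_pos: [0.4525, 0.1515, -0.0013]
tcp_rot: [-0.001, 0.001, 1.0, -0.0]
ft_force: [-1.1, -0.0, 0.0]
opening: 0.058
clock: 10.77
tcp_pos: [0.453, 0.1516, -0.0002]
tcp_rot: [0.0, 0.001, 1.0, 0.0]
ft_force: [-0.9, 0.3, 6.5]
opening: 0.0413
```

```bash
python3 -m creep '{"hand":[-0.6,-0.6,-0.6,-0.6,-0.6,-0.6,-0.6,-0.6],"delta_pos":[[0,0,0],[0,0,-0.005],[0,0,-0.015],[0,0,-0.035],[0,0,-0.06],[0,0,-0.08],[0,0,-0.08],[0,0,-0.08]],"spin":[0,0,0,0,0,0,0,0]}'
python3 - <<'E'
from wr import wcap
from h import *
c=wcap("w10"); c=dict(c); c["pose"]=c["T_tool_cam"]; 
import cv2
np.savez("w10.npz",**c)
E
python3 go.py 612.3 -303 82 91.3
```

```text
clock: 11.43
tcp_pos: [0.4537, 0.1517, 0.0806]
tcp_rot: [0.002, 0.001, 1.0, 0.0]
ft_force: [-0.3, -0.3, -0.8]
opening: 0.0417
t 11.48 pos [452.9 151.6  79.6] yaw 89.9 tilt -1.0000 open 41.6 F [-0.7  0.5  0.5] q6 -1.48
delta [-0.1602, -0.4543, -0.0022] dist 0.482 spin -0.025
```

View pics/w10.png

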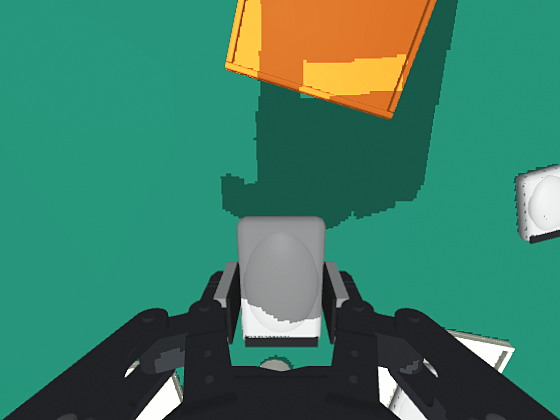

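The pouch is held, with its far end at row 216 and its strip end at row 346.

```bash
python3 - <<'E'
from h import *
c=np.load("w10.npz"); print(cast(c,[[281,216],[281,346]],-.0125)[:,:2].round(4))
E
python3 -m creep '{"hand":[-0.6,-0.6,-0.6,-0.6,-0.6,-0.6,-0.6,-0.6],"delta_pos":[[-0.007,-0.02,0],[-0.018,-0.05,0],[-0.03,-0.085,0],[-0.042,-0.12,0],[-0.054,-0.155,0],[-0.067,-0.19,0],[-0.079,-0.225,0],[-0.092,-0.26,0]],"spin":[0,-0.01,-0.02,-0.025,-0.025,-0.025,-0.025,-0.025]}'
python3 -m creep '{"hand":[-0.6,-0.6,-0.6,-0.6,-0.6,-0.6,-0.6,-0.6],"delta_pos":[[-0.012,-0.035,0],[-0.025,-0.07,0],[-0.037,-0.105,0],[-0.05,-0.14,0],[-0.06,-0.17,0],[-0.066,-0.188,0],[-0.067,-0.19,0],[-0.067,-0.19,0]],"spin":[0,0,0,0,0,0,0,0]}'
python3 go.py 612.3 -303 82 91.3
```

```text
[[ 0.0369 -0.0002]
 [-0.0354 -0.0001]]
clock: 12.15
tcp_pos: [0.5434, -0.1101, 0.0776]
tcp_rot: [-0.002, -0.011, 1.0, 0.001]
ft_force: [1.3, -0.4, -1.0]
opening: 0.041
clock: 12.82
tcp_pos: [0.6149, -0.2977, 0.0771]
tcp_rot: [-0.001, -0.011, 1.0, 0.001]
ft_force: [-2.0, 0.2, 0.2]
opening: 0.0414
t 12.82 pos [ 614.9 -297.7   77.1] yaw 91.2 tilt -1.0000 open 41.4 F [-2.   0.2  0.2] q6 -2.21
delta [0.0027, -0.0052, -0.0049] dist 0.008 spin -0.002
```

```bash
python3 -m creep '{"hand":[-0.6,-0.6],"delta_pos":[[0,0,0],[0,0,0]],"spin":[0,0]}'
python3 - <<'E'
from wr import wcap
import numpy as np
c=wcap("w11"); np.savez("w11.npz",**c)
E
python3 go.py 612.3 -303 82 91.3
```

```text
clock: 12.98
tcp_pos: [0.6146, -0.2948, 0.078]
tcp_rot: [-0.001, -0.012, 1.0, 0.001]
ft_force: [0.6, 1.1, 0.7]
opening: 0.0413
t 13.03 pos [ 614.9 -294.9   78.4] yaw 91.4 tilt -1.0000 open 41.4 F [ 0.2  0.7 -1.5] q6 -2.21
delta [0.0028, -0.0081, -0.0036] dist 0.009 spin 0.002
```

View pics/w11.png

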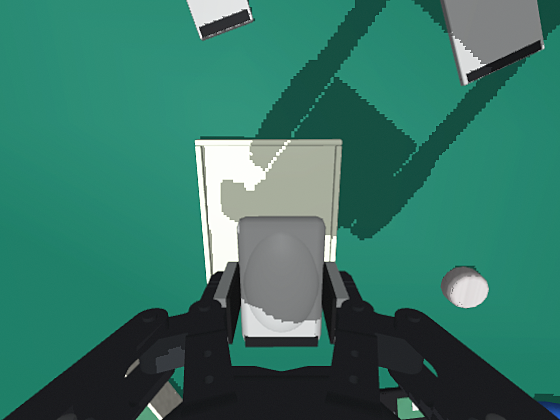

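The medium tray's near-base rim runs from (195,140) to (342,140), with sides down to (205,262) and (336,245). The held pouch sits slightly right of the tray centre.

Run:
```python
from h import *
c=np.load("w11.npz")
P=cast(c,[[195,140.5],[342,140.5]],.010)[:,:2]*1000; print(P.round(1))
d=P[1]-P[0]; print("width",np.linalg.norm(d)); d/=np.linalg.norm(d); n=np.array([-d[1],d[0]]); n*=np.sign(n[0])
print("yaw",np.degrees(np.arctan2(n[1],n[0])),"centre",P.mean(0)+64*n)
S=cast(c,[[205,262],[336,262]],.010)[:,:2]*1000; print(np.linalg.norm(S[1]-S[0]),(S.mean(0)-P.mean(0))@d)
```

```text
[[ 549.9 -355.4]
 [ 547.4 -254.5]]
width 100.88740787262502
yaw 1.420275483848434 centre [ 612.60006444 -303.3545211 ]
102.18021059820697 0.3897509051828243
```

```bash
python3 go.py 613.2 -303.2 22 91.4;
python3 -m creep '{"hand":[-0.6,-0.6,-0.6,-0.6,-0.6,-0.6,-0.6,-0.6],"delta_pos":[[0.001,-0.004,0],[0.002,-0.008,0.01],[0.002,-0.008,0.03],[0.002,-0.008,0.046],[0.002,-0.008,0.056],[0.002,-0.008,0.056],[0.002,-0.008,0.056],[0.002,-0.008,0.056]],"spin":[0,0,0,0,0,0,0,0]}'; python3 go.py 613.2 -303.2 3.8 91.4
```

```text
t 13.03 pos [ 614.9 -294.9   78.4] yaw 91.4 tilt -1.0000 open 41.4 F [ 0.2  0.7 -1.5] q6 -2.21
delta [0.0018, -0.0084, 0.0564] dist 0.057 spin 0.000
clock: 13.7
tcp_pos: [0.6145, -0.3054, 0.0238]
tcp_rot: [0.001, -0.012, 1.0, -0.0]
ft_force: [0.1, 0.1, -0.8]
opening: 0.0413
t 13.70 pos [ 614.5 -305.4   23.8] yaw 91.3 tilt -1.0000 open 41.3 F [ 0.1  0.1 -0.8] q6 -2.22
delta [0.0013, 0.0023, 0.02] dist 0.020 spin -0.001
```

```bash
python3 -m creep '{"hand":[-0.6,-0.6,-0.6,-0.6,-0.6,-0.6,-0.6],"delta_pos":[[0,0.001,0.003],[0,0.001,0.006],[0,0.001,0.009],[0,0.001,0.012],[0,0.001,0.015],[0,0.001,0.016],[0,0.001,0.016]],"spin":[0,0,0,0,0,0,0]}'; python3 go.py 613.2 -303.2 3.8 91.4
```

```text
clock: 14.28
tcp_pos: [0.6137, -0.3039, 0.0066]
tcp_rot: [-0.0, -0.012, 1.0, 0.0]
ft_force: [-0.1, 0.0, -0.4]
opening: 0.041
t 14.28 pos [ 613.7 -303.9    6.6] yaw 91.3 tilt -1.0000 open 41.0 F [-0.1  0.  -0.4] q6 -2.22
delta [0.0004, 0.0007, 0.0028] dist 0.003 spin -0.001
```

```bash
python3 -m creep '{"hand":[-0.6,-0.6,-0.6,-0.6,-0.6],"delta_pos":[[0.0005,0.0007,0.001],[0.0005,0.0007,0.002],[0.0005,0.0007,0.0025],[0.0005,0.0007,0.003],[0.0005,0.0007,0.003]],"spin":[0,0,0,0,0]}'
```

```text
clock: 14.7
tcp_pos: [0.6134, -0.3033, 0.0041]
tcp_rot: [-0.0, -0.012, 1.0, 0.0]
ft_force: [-0.9, 0.2, -0.5]
opening: 0.0415
```

```bash
python3 -m creep '{"hand":[-0.6,-0.6,-0.6],"delta_pos":[[0,0,0.0005],[0,0,0.001],[0,0,0.001]],"spin":[0,0,0]}'
```

```text
clock: 14.95
tcp_pos: [0.6135, -0.3035, 0.0038]
tcp_rot: [0.0, -0.012, 1.0, -0.0]
ft_force: [-1.5, 0.8, 4.6]
opening: 0.0411
```

Contact at 4.6 N. I'll open part-way and lift.

```bash
python3 -m creep '{"hand":[0.05,0.15,0.25,0.35,0.35,0.35,0.35],"delta_pos":[[0,0,0],[0,0,0],[0,0,0],[0,0,0],[0,0,0],[0,0,-0.01],[0,0,-0.02]],"spin":[0,0,0,0,0,0,0]}'
python3 -m creep '{"hand":[0.35,0.35,0.35,0.35,0.35,0.35,0.35],"delta_pos":[[0,0,-0.03],[0,0,-0.07],[0,0,-0.1],[0,0,-0.13],[0,0,-0.13],[0,0,-0.13],[0,0,-0.13]],"spin":[0,0,0,0,0,0,0]}'
python3 chk.py w12 280 200;python3 go.py 434 348.5 150 107.1
```

```text
clock: 15.53
tcp_pos: [0.6129, -0.303, 0.0231]
tcp_rot: [-0.001, -0.012, 1.0, 0.001]
ft_force: [0.4, 0.1, 0.8]
opening: 0.0577
clock: 16.12
tcp_pos: [0.6132, -0.3031, 0.1538]
tcp_rot: [0.0, -0.012, 1.0, -0.0]
ft_force: [-0.6, 0.3, 0.0]
opening: 0.0578
tray [  226   137   110   125 12879] (array([ 612.5, -303.6]), 128.5, 103.3, 1.4)
batt by depth>12.5mm 2888 (array([ 614.2, -304.2]), 70.0, 42.4, 1.5) zmax 0.0219
offset along/across 1.6848332257364658 -0.6413555967281872
t 16.17 pos [ 612.6 -302.8  152.6] yaw 91.3 tilt -1.0000 open 57.4 F [-0.1 -0.2 -0.4] q6 -2.22
delta [0.1634, 0.6552, 0.0036] dist 0.675 spin -0.275
```

View pics/w12.png

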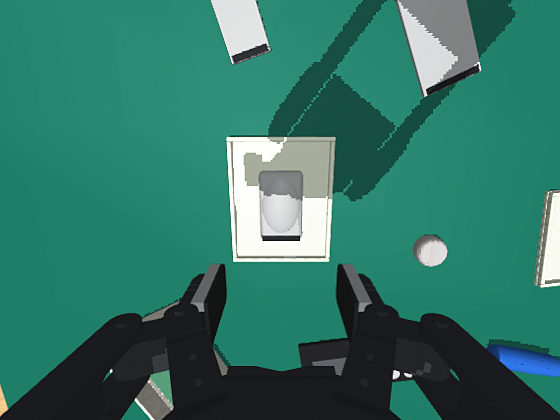

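The medium is good, with the pouch centred in its tray (battery at (280,206), tray corners (227,137) and (334,261)). Next is the small one.

```bash
python3 -m creep '{"hand":[0.1,0.1,0.1,0.1,0.1,0.1,0.1,0.1],"delta_pos":[[0.163,0.655,0.003],[0.163,0.655,0.003],[0.163,0.655,0.003],[0.163,0.655,0.003],[0.163,0.655,0.003],[0.163,0.655,0.003],[0.163,0.655,0.003],[0.163,0.655,0.003]],"spin":[-0.05,-0.1,-0.15,-0.2,-0.25,-0.275,-0.275,-0.275]}'; python3 go.py 434 348.5 150 107.1
```

```text
clock: 16.83
tcp_pos: [0.5234, 0.02, 0.1503]
tcp_rot: [-0.002, -0.148, 0.989, 0.001]
ft_force: [0.8, 0.1, -0.3]
opening: 0.047
t 16.83 pos [523.4  20.  150.3] yaw 107.1 tilt -1.0000 open 47.0 F [ 0.8  0.1 -0.3] q6 -2.04
delta [-0.0109, 0.3403, 0.0008] dist 0.340 spin -0.001
```

```bash
python3 -m creep '{"hand":[0.1,0.1,0.1,0.1,0.1,0.1,0.1,0.1],"delta_pos":[[-0.011,0.338,0],[-0.011,0.338,0],[-0.011,0.338,0],[-0.011,0.338,0],[-0.011,0.338,0],[-0.011,0.338,0],[-0.011,0.338,0],[-0.011,0.338,0]],"spin":[0,0,0,0,0,0,0,0]}'; python3 -m creep '{"hand":[0.1,0.1,0.1],"delta_pos":[[0,0,0],[0,0,0],[0,0,0]],"spin":[0,0,0]}'; python3 wr.py w13;python3 go.py 434 348.5 150 107.1
```

```text
clock: 17.5
tcp_pos: [0.4359, 0.3411, 0.1502]
tcp_rot: [-0.002, -0.149, 0.989, -0.001]
ft_force: [0.9, 0.2, 1.1]
opening: 0.0471
clock: 17.75
tcp_pos: [0.4369, 0.3392, 0.1504]
tcp_rot: [-0.001, -0.149, 0.989, -0.001]
ft_force: [-0.3, -1.2, 0.7]
opening: 0.047
cam z 0.293
[   54     0   185   106 11303] zmax 0.0108 z.005 (array([312.1, 182.5]), 121.6, 97.4, 74.5) z.012 (array([313.4, 185.8]), 118.6, 95.0, 74.5)
[    2   167   558   253 63893] zmax 0.2432 z.005 (array([557.6, 372.9]), 707.5, 321.6, -72.2) z.012 (array([552.9, 371.5]), 690.3, 313.8, -72.2)
[ 274  179   33   54 1728] zmax 0.0168 z.005 (array([436., 348.]), 55.3, 32.1, 16.8) z.012 (array([434.2, 347.2]), 54.0, 31.3, 16.8)
[  42  277   44   37 1150] zmax 0.0217 z.005 (array([606.6, 140.8]), 53.0, 35.0, -39.1) z.012 (array([600.7, 145. ]), 51.7, 34.2, -39.1)
t 17.80 pos [437.5 338.6 150.7] yaw 107.1 tilt -1.0000 open 47.3 F [-0.1 -1.1 -0.2] q6 -1.41
delta [0.0004, 0.0105, 0.0007] dist 0.011 spin -0.001
```

View pics/w13.png

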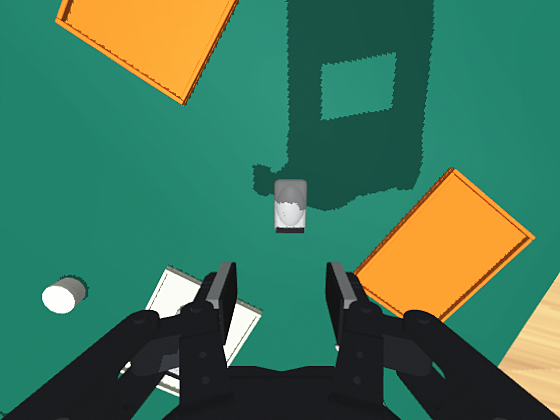

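The small pouch is at (290,206), world (435,348), with the orange tray well clear to the right.

```bash
python3 go.py 435.1 347.8 30 106.8
python3 -m creep '{"hand":[0.1,0.1,0.1,0.1,0.1,0.1,0.1,0.1],"delta_pos":[[-0.001,0.009,0.02],[-0.001,0.009,0.06],[-0.001,0.009,0.09],[-0.001,0.009,0.115],[-0.001,0.009,0.12],[-0.001,0.009,0.12],[-0.001,0.009,0.12],[-0.001,0.009,0.12]],"spin":[0.005,0.005,0.005,0.005,0.005,0.005,0.005,0.005]}'; python3 go.py 435.1 347.8 -0.5 106.8
```

```text
t 17.80 pos [437.5 338.6 150.7] yaw 107.1 tilt -1.0000 open 47.3 F [-0.1 -1.1 -0.2] q6 -1.41
delta [-0.0008, 0.0096, 0.1207] dist 0.121 spin 0.004
clock: 18.47
tcp_pos: [0.4378, 0.3486, 0.0332]
tcp_rot: [0.001, -0.145, 0.989, 0.0]
ft_force: [0.3, -0.7, -0.3]
opening: 0.0473
t 18.47 pos [437.8 348.6  33.2] yaw 106.7 tilt -1.0000 open 47.3 F [ 0.3 -0.7 -0.3] q6 -1.39
delta [0.0029, -0.0, 0.0337] dist 0.034 spin -0.001
```

```bash
python3 -m creep '{"hand":[0.1,0.1,0.1,0.1,0.1,0.1,0.1],"delta_pos":[[0.002,0,0.008],[0.002,0,0.016],[0.002,0,0.024],[0.002,0,0.03],[0.002,0,0.032],[0.002,0,0.032],[0.002,0,0.032]],"spin":[0,0,0,0,0,0,0]}'; python3 go.py 435.1 347.8 0.5 106.8
```

```text
clock: 19.05
tcp_pos: [0.4342, 0.3481, -0.0006]
tcp_rot: [-0.0, -0.146, 0.989, -0.0]
ft_force: [0.2, 0.5, -0.1]
opening: 0.0468
t 19.05 pos [434.2 348.1  -0.6] yaw 106.8 tilt -1.0000 open 46.8 F [ 0.2  0.5 -0.1] q6 -1.39
delta [-0.0008, -0.0006, -0.0011] dist 0.002 spin 0.000
```

```bash
python3 -m creep '{"hand":[0.1,0.1,-0.1,-0.3,-0.5,-0.8,-0.8,-0.8],"delta_pos":[[-0.001,0,-0.001],[-0.001,0,-0.001],[-0.001,0,-0.001],[-0.001,0,-0.001],[-0.001,0,-0.001],[-0.001,0,-0.001],[-0.001,0,-0.001],[-0.001,0,-0.001]],"spin":[0,0,0,0,0,0,0,0]}'; python3 go.py 435.1 347.8 0.5 106.8
python3 -m creep '{"hand":[-0.8,-0.8,-0.8,-0.8,-0.8,-0.8,-0.8,-0.8],"delta_pos":[[0,0,0],[0,0,-0.005],[0,0,-0.015],[0,0,-0.035],[0,0,-0.06],[0,0,-0.08],[0,0,-0.08],[0,0,-0.08]],"spin":[0,0,0,0,0,0,0,0]}'
python3 - <<'E'
from wr import wcap
import numpy as np
c=wcap("w14"); c["pose"]=c["T_tool_cam"]; np.savez("w14.npz",**c)
E
python3 go.py 641 15.5 82 99.6
```

```text
clock: 19.72
tcp_pos: [0.4356, 0.3486, 0.0014]
tcp_rot: [0.001, -0.146, 0.989, 0.0]
ft_force: [-0.1, 0.1, 5.7]
opening: 0.0302
t 19.72 pos [435.6 348.6   1.4] yaw 106.8 tilt -1.0000 open 30.2 F [-0.1  0.1  5.7] q6 -1.39
delta [0.0008, -0.0006, 0.0008] dist 0.001 spin 0.000
clock: 20.38
tcp_pos: [0.436, 0.3488, 0.0822]
tcp_rot: [0.001, -0.146, 0.989, 0.001]
ft_force: [-0.4, -0.1, -0.4]
opening: 0.0303
t 20.43 pos [435.2 348.4  81.1] yaw 106.8 tilt -1.0000 open 30.4 F [ 0.   0.3 -0.3] q6 -1.39
delta [-0.1009, -0.3781, -0.0009] dist 0.391 spin 0.126
```

View pics/w14.png

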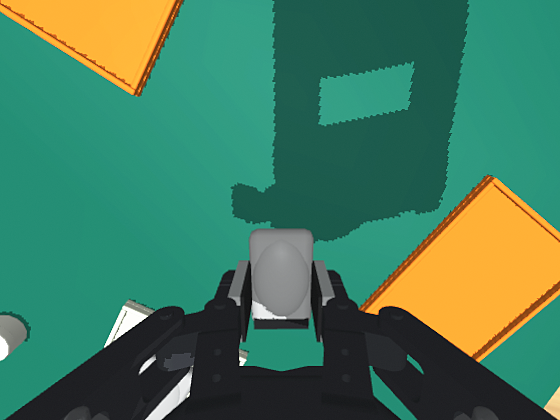

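The pouch is held, rows 229–328. I'll carry it to the small tray.

```bash
python3 - <<'E'
from h import *
c=np.load("w14.npz"); print(cast(c,[[281,229],[281,328]],-.0115)[:,:2].round(4))
E
python3 -m creep '{"hand":[-0.8,-0.8,-0.8,-0.8,-0.8,-0.8,-0.8,-0.8],"delta_pos":[[-0.005,-0.02,0],[-0.013,-0.05,0],[-0.022,-0.085,0],[-0.032,-0.12,0],[-0.041,-0.155,0],[-0.05,-0.19,0],[-0.06,-0.225,0],[-0.069,-0.26,0]],"spin":[0.02,0.04,0.06,0.08,0.1,0.12,0.126,0.126]}'
python3 go.py 641 15.5 82 99.6
```

```text
[[ 0.0303 -0.0003]
 [-0.0248 -0.0002]]
clock: 21.1
tcp_pos: [0.5761, 0.1177, 0.079]
tcp_rot: [-0.002, -0.083, 0.997, 0.0]
ft_force: [1.0, 1.1, -0.4]
opening: 0.0303
t 21.10 pos [576.1 117.7  79. ] yaw 99.6 tilt -1.0000 open 30.3 F [ 1.   1.1 -0.4] q6 -1.73
delta [-0.0471, -0.1116, -0.0032] dist 0.121 spin -0.001
```

```bash
python3 -m creep '{"hand":[-0.8,-0.8,-0.8,-0.8,-0.8,-0.8,-0.8,-0.8],"delta_pos":[[-0.014,-0.033,0],[-0.028,-0.066,0],[-0.042,-0.1,0],[-0.048,-0.113,0],[-0.048,-0.113,0],[-0.048,-0.113,0],[-0.048,-0.113,0],[-0.048,-0.113,0]],"spin":[0,0,0,0,0,0,0,0]}'
python3 - <<'E'
from wr import wcap
import numpy as np
c=wcap("w15"); np.savez("w15.npz",**c)
E
python3 go.py 641 15.5 82 99.6
```

```text
clock: 21.77
tcp_pos: [0.6408, 0.0177, 0.0799]
tcp_rot: [-0.001, -0.084, 0.996, 0.0]
ft_force: [0.8, 0.0, -0.0]
opening: 0.0305
t 21.82 pos [641.2  17.8  80.2] yaw 99.7 tilt -1.0000 open 30.4 F [-1.1  0.1 -0.4] q6 -1.89
delta [0.0006, -0.0022, -0.0018] dist 0.003 spin 0.002
```

View pics/w15.png

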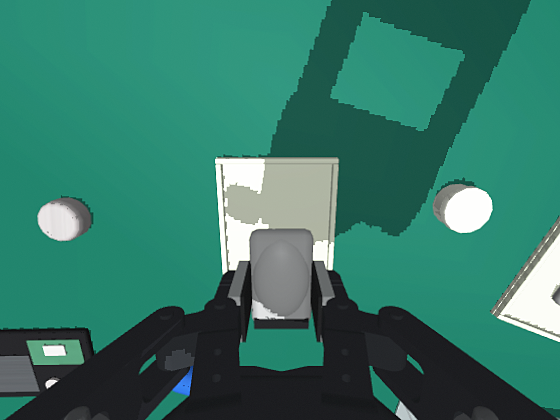

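The small tray's near-base rim runs from (216,158) to (339,158), with sides down to (222,262) and (334,240).

Run:
```python
from h import *
c=np.load("w15.npz")
P=cast(c,[[216,158.5],[339,158.5]],.010)[:,:2]*1000
d=P[1]-P[0]; print("width",np.linalg.norm(d)); d/=np.linalg.norm(d); n=np.array([-d[1],d[0]]); n*=np.sign(n[0])
C=P.mean(0)+53*n
print("yaw",np.degrees(np.arctan2(n[1],n[0])),"centre",C,"tcp",C+2*n)
```

```text
width 86.75457851224398
yaw 9.695372552490818 centre [640.45361603  15.05616266] tcp [642.42505018  15.3929822 ]
```

```bash
python3 go.py 642.4 15.4 22 99.6
python3 -m creep '{"hand":[-0.8,-0.8,-0.8,-0.8,-0.8,-0.8,-0.8,-0.8],"delta_pos":[[-0.001,-0.002,0],[-0.001,-0.002,0.01],[-0.001,-0.002,0.03],[-0.001,-0.002,0.046],[-0.001,-0.002,0.058],[-0.001,-0.002,0.058],[-0.001,-0.002,0.058],[-0.001,-0.002,0.058]],"spin":[0,0,0,0,0,0,0,0]}'; python3 go.py 642.4 15.4 5 99.6
```

```text
t 21.82 pos [641.2  17.8  80.2] yaw 99.7 tilt -1.0000 open 30.4 F [-1.1  0.1 -0.4] q6 -1.89
delta [-0.0009, -0.0026, 0.0582] dist 0.058 spin 0.002
clock: 22.48
tcp_pos: [0.6445, 0.0142, 0.0231]
tcp_rot: [0.0, -0.084, 0.996, -0.0]
ft_force: [-0.5, 0.7, -0.6]
opening: 0.0303
t 22.48 pos [644.5  14.2  23.1] yaw 99.6 tilt -1.0000 open 30.3 F [-0.5  0.7 -0.6] q6 -1.89
delta [0.0018, 0.0015, 0.0181] dist 0.018 spin -0.000
```

```bash
python3 -m creep '{"hand":[-0.8,-0.8,-0.8,-0.8,-0.8,-0.8,-0.8,-0.8],"delta_pos":[[0,0,0.003],[0,0,0.006],[0,0,0.009],[0,0,0.012],[0,0,0.014],[0,0,0.016],[0,0,0.016],[0,0,0.016]],"spin":[0,0,0,0,0,0,0,0]}'; python3 go.py 642.4 15.4 5 99.6
```

```text
clock: 23.15
tcp_pos: [0.6438, 0.0142, 0.0065]
tcp_rot: [-0.0, -0.084, 0.997, 0.0]
ft_force: [0.1, -0.1, -0.3]
opening: 0.0298
t 23.15 pos [643.8  14.2   6.5] yaw 99.6 tilt -1.0000 open 29.8 F [ 0.1 -0.1 -0.3] q6 -1.89
delta [0.0012, 0.0014, 0.0015] dist 0.002 spin -0.000
```

```bash
python3 -m creep '{"hand":[-0.8,-0.8,-0.8,-0.8,-0.8],"delta_pos":[[0.0012,0.0012,0],[0.0012,0.0012,0.0005],[0.0012,0.0012,0.001],[0.0012,0.0012,0.0015],[0.0012,0.0012,0.0015]],"spin":[0,0,0,0,0]}'; python3 go.py 642.4 15.4 5 99.6
```

```text
clock: 23.57
tcp_pos: [0.6426, 0.0152, 0.0054]
tcp_rot: [0.0, -0.084, 0.997, -0.0]
ft_force: [-0.1, 0.6, 1.3]
opening: 0.0306
t 23.57 pos [642.6  15.2   5.4] yaw 99.6 tilt -1.0000 open 30.6 F [-0.1  0.6  1.3] q6 -1.89
delta [0.0002, 0.0002, 0.0004] dist 0.000 spin -0.000
```

```bash
python3 -m creep '{"hand":[-0.8,-0.8,-0.8],"delta_pos":[[0,0,0.0004],[0,0,0.0008],[0,0,0.0008]],"spin":[0,0,0]}'
```

```text
clock: 23.82
tcp_pos: [0.6426, 0.0152, 0.0053]
tcp_rot: [0.0, -0.084, 0.997, -0.0]
ft_force: [-1.4, 0.9, 6.5]
opening: 0.0304
```

Contact. I'll release part-way and lift.

```bash
python3 -m creep '{"hand":[-0.2,-0.1,0,0.1,0.1,0.1,0.1],"delta_pos":[[0,0,0],[0,0,0],[0,0,0],[0,0,0],[0,0,0],[0,0,-0.01],[0,0,-0.02]],"spin":[0,0,0,0,0,0,0]}'
python3 -m creep '{"hand":[0.1,0.1,0.1,0.1,0.1,0.1,0.1],"delta_pos":[[0,0,-0.03],[0,0,-0.07],[0,0,-0.1],[0,0,-0.13],[0,0,-0.13],[0,0,-0.13],[0,0,-0.13]],"spin":[0,0,0,0,0,0,0]}'
python3 chk.py w16 280 200
```

```text
clock: 24.4
tcp_pos: [0.642, 0.0152, 0.0244]
tcp_rot: [-0.001, -0.083, 0.997, 0.0]
ft_force: [-0.5, -0.3, -0.4]
opening: 0.0469
clock: 24.98
tcp_pos: [0.6422, 0.0153, 0.155]
tcp_rot: [0.0, -0.084, 0.997, -0.0]
ft_force: [-0.1, 0.9, -0.5]
opening: 0.0468
tray [ 235  147   93  105 9220] (array([640.6,  14.5]), 108.0, 89.3, 9.6)
batt by depth>12.5mm 1596 (array([641.5,  14.6]), 52.8, 31.1, 8.7) zmax 0.0216
offset along/across 0.9040733080350423 -0.051492268337438085
```

View pics/w16.png

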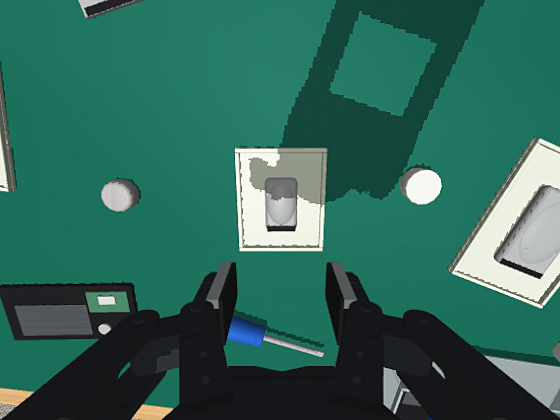

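The small pouch (281,204) is centred in its tray, within 1 mm and 1°. I'll do a final check from the top camera before handing in.

Run:
```python
from rig import r
from h import *
c=r.capture("top"); im=c["image"]; cv2.imwrite("pics/top1.png",cv2.resize(im[95:300,80:500],None,fx=1.9,fy=1.9))
hsv=cv2.cvtColor(im,cv2.COLOR_BGR2HSV); m=cv2.bitwise_not(cv2.inRange(hsv,(60,110,30),(95,255,255)))
n,l,s,cc=cv2.connectedComponentsWithStats(m)
for i in range(1,n):
    if 120<s[i][4]<4500 and cc[i][1]>100:
        cnt=max(cv2.findContours((l==i).astype(np.uint8),0,1)[0],key=len).reshape(-1,2); print(cc[i].round(),rect(cast(c,cnt,.005)))
```

```text
[448. 142.] (array([ 611. , -303.3]), 135.3, 109.8, 1.3)
[384. 123.] (array([ 660.5, -144.9]), 35.0, 33.0, 89.6)
[123. 144.] (array([618.4, 500.5]), 124.8, 20.3, 53.2)
[266. 148.] (array([601. , 146.2]), 40.1, 38.1, 25.6)
[467. 207.] (array([ 450.3, -341.5]), 61.9, 41.8, 18.7)
```

View pics/top1.png

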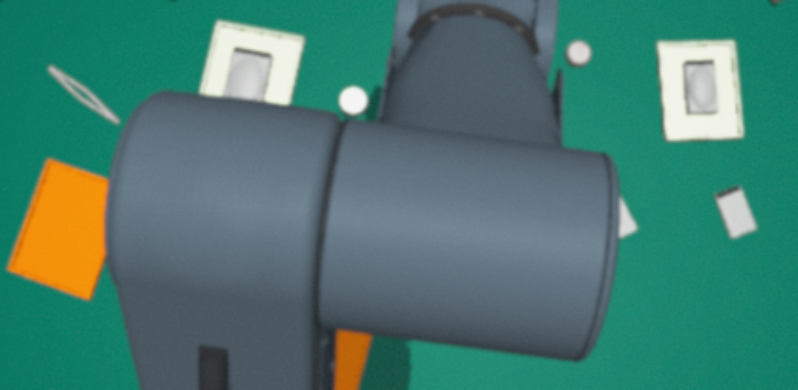

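The view shows the large and medium pouches still in their trays, and flat_b and the medium tray unmoved. The arm hides flat_a apart from a corner, but nothing came near it. I'll hand in.

```bash
python3 -c "
from rig import r
print(r.observe()['clock'],r.close_job())"
```

```text
the job is handed in; nothing more can be done
25.0833 None
```

I moved the three swollen batteries in the order asked (large, medium, small), each into the white tray of its own size. Each was lowered until the wrist felt floor contact (about 4.5–6.5 N) before release. The job was handed in at 25.1 s.

| Battery | Offset along tray | Offset across tray | Angle to tray |
|---|---|---|---|
| Large | 0.9 mm | 0.6 mm | 0.3° |
| Medium | 1.7 mm | 0.6 mm | 0.1° |
| Small | 0.9 mm | 0.1 mm | 0.9° |

These come from wrist pictures taken after each release. All three lie dome up.

- **Final top view:** it showed flat_b and the medium tray unmoved, and the large and medium batteries still in their trays. The arm hid flat_a (apart from a corner), the small tray and part of the large tray. I never worked near flat_a, but its final position was not confirmed. The small battery was last seen in the wrist picture just before that.
- **Disagreement:** the top camera read about 2 mm short in x compared with the wrist camera and the arm, so I used the wrist views to correct positions.

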